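# Index the cup carousel so the empty cup comes under the chute

## Robot

A 6-joint arm with a two-finger parallel gripper is mounted at the origin on the work surface. World frame = base frame: x ahead of the robot, y to its left, z up, the work surface at z = 0. Lengths are in m, angles in rad, forces in N, time in s.
With the tool pointing down it reaches from about 0.375 to 0.9 m from the base axis. Payload 3.1 kg.
Tool frame: the origin (TCP) lies midway between the tips of the shut fingers; the grasp point (between the pads) lies 19 mm behind it; x points along the fingers, y is the direction in which the jaws open and shut, and the axes are right-handed (so a half turn about x gives the same grasp; the last joint's range is limited). The gripper opens to 85 mm and grips with 20 to 120 N. Pads are 22 mm wide; open, the fingers measure 114 mm over their backs; the gripper's body (76 mm by 85 mm) begins 54 mm behind the grasp point. The pads swing forward as they close: fully open they stand 13 mm farther back than shut.
Start: joints at [1.171, 0.527, 1.433, -0, 1.181, -0.178], TCP at [0.137, 0.61, 0.231] pointing down, gripper open.
Joint ranges: [-3.08, 3.08], [-0.75, 2.2], [0.22, 2.44], [-1.43, 4.57], [0, 2.65], [-2.85, 2.85]. Speed limits (rad/s): [2.79, 2.79, 3.14, 3.14, 3.14, 3.14].

## Interface

Orientations are given as a unit quaternion [x, y, z, w].
In Python, from station import manip gives the robot as it stands.
- The arm moves only by the tool carry_out, never from a script. Its argument "commands" is a list that holds one entry, the list of rows, each a list of 7 numbers: the shift along the tool's x, y, z in units of 25 mm (1.0 is 25 mm), then the turn, a rotation vector about the tool's x, y, z in units of 5 degrees (1.0 is 5 degrees), then the finger opening in mm, from 0 to 85.4. A call has exactly 5 rows; each row is the pose to reach, as a shift and turn from the pose commanded when the call began, along the tool's axes at that moment; what a row does not reach only later rows make up. A row lasts 1/10 s, in which the tool goes at most 50 mm and 8.59 degrees, less where a joint would pass 70% of its speed; a pose out of reach is approached as far as the arm can. A call with a gripper value outside its range is refused whole. The fingers move at their own pace and stop on an object; "force" is the grip in N (left out, the last holds). Time passes only in rows, so rows that repeat a pose let the fingers close, or fill a call up. It gives the time, the measured TCP pose, the force and the opening at its end, in the units of the state.
- manip.sense(): the state, without advancing time (a new reading comes with each control period).
- manip.snapshot(name): name is "scene" or "top"; returns a dict with "image" (400x640x3 uint8, red, green, blue), "fx", "fy", "cx", "cy" (pixels), "k1" (the pictures are not rectified: a ray, as slopes to the right and down, at radius r is drawn at 1 + k1 r^2 times it, then the intrinsics apply), "rvec" (rotation vector, rad) and "tvec" (3), from world to camera coordinates, as OpenCV has them. Camera axes: x right, y down, z forward; pixel columns grow to the right and rows downward; lengths in m; the calibration is good to about 2 mm. A picture is of the moment at which its call begins. There is no depth.
- manip.sign_off(): hands the job in, once; it reports no verdict.
The state is a dict: "t": time; "q": joint angles; "qd": joint speeds; "tau": joint torques, N m; "tcp_pos": TCP position; "tool_rot": TCP orientation; "force": force on the tool from outside, world axes, zero at the start; "ft_torque": the same for the moment, N m; "finger_gap": opening from 0.0 (shut) to 1.0 (fully open).
Only numpy, scipy, OpenCV 4.12 (cv2) and the standard library are available. Lean on these libraries where they do the work, as an engineer would, in place of code of your own. Each camera call takes 0.05 s, during which the arm holds its last target.

## Task

The empty paper cup on the carousel stands one place to the left or right of the steel filling chute. With a fingertip press the black domed plunger down all the way, keep it down while you push it round with the turntable by one slot so that the empty cup comes under the chute, without running past that slot, then let go so that the plunger springs back up and locks. Grasp nothing: do not lift or tip any cup, and leave the other things on the table where they are.

Things in the scene. Friction and masses are not known exactly. Their poses are not given: they have to be found in the camera images.
- stand: The carousel's fixed stand: grey round tub 372 mm across; place and yaw vary. Origin: on the turning axis at the work surface; z up; x points from the axis to the chute. On its rim, 41 mm up, an aluminium index ring has six slots 60 degrees apart, in which the plunger's tooth locks; let go within about 2 degrees of a slot, the tooth centres itself in it. Only the chute is higher than the plunger.
- turntable (a joint): Angle of the round plywood turntable (298 mm across, top 52 mm up), rad, 0 at start, positive anticlockwise from above. Five cup places and the plunger's column stand on it 60 degrees apart, centred 105 mm from the axis; the column starts opposite the chute. Locked while the plunger is up (play 0.3 degrees); unlocked, it turns with about 0.06 N m of friction and stays where left.
- plunger (a joint): How far the plunger is pressed down, m: 0 up and locked, 0.016 at its stop. It rides on the turntable. Its tooth is clear below the index ring from 0.0105 on: keep it at 0.012 to 0.016 while turning. Spring: about 4 N at the start of travel, 9 N at the stop. Let go between slots, it stays about 0.0105 down under the ring and snaps up when the table is pushed on to a slot.
- plunger_top (a point): Centre of the plunger's top: a black dome 68 mm across with a flat top 50 mm across, 165 mm above the work surface when up, on a 30 mm column. It goes down with the plunger and round with the turntable. A fingertip pressing on the flat carries it along by friction (coefficient about 0.6).
- under_chute (a point): Fixed point of the stand at the turntable's top (52 mm up), 105 mm from the axis: where the centre of a cup's base must be to stand under the chute. The chute is a sloping steel trough 60 mm wide on a post; its lower lip is 118 mm from the axis and 150 mm up, and it rises outwards to 0.24 m height at 225 mm from the axis.
- empty_cup: The empty white paper cup, 70 mm tall, 67 mm across the rim, 48 mm across the base, 20 g, loose in a 10 mm high aluminium collar on the turntable. Origin: centre of its base. It starts 60 degrees to one side or the other of the chute.
- cup_a: A cup like the empty one but filled with sweet potato sticks standing about 10 mm above the rim (132 mm over the work surface); loose in a collar on the turntable. Origin: centre of its base. Not to be lifted or tipped.
- cup_b: A cup like the empty one but filled with sweet potato sticks standing about 10 mm above the rim (132 mm over the work surface); loose in a collar on the turntable. Origin: centre of its base. Not to be lifted or tipped.
- cup_c: A cup like the empty one but filled with sweet potato sticks standing about 10 mm above the rim (132 mm over the work surface); loose in a collar on the turntable. Origin: centre of its base. Not to be lifted or tipped.
- cup_d: A cup like the empty one but filled with sweet potato sticks standing about 10 mm above the rim (132 mm over the work surface); loose in a collar on the turntable. Origin: centre of its base. Not to be lifted or tipped.
- oil_bottle: Bystander: white bottle 190 mm tall, 72 mm across, on the table to the robot's right. Origin: centre of its underside.
- spare_cup: Bystander: empty paper cup, 70 mm tall, on the table to the robot's right. Origin: centre of its underside.
- oven_tray: Bystander: flat black oven tray, 200 x 270 x 22 mm, with sticks, on the table to the robot's left. Origin: centre of its underside.
Not all that is in view belongs to the job. What is shaped like the empty_cup but turquoise is not meant.

How it is judged:
By the outcome, as a careful person would: the job done as asked, in the order asked, and still so for the second after the job is handed in, with the robot touching nothing.
It also fails if it takes over 37 s, if anything falls off the work surface, if the arm or the gripper's body presses on something with over 40 N, if the wrist force passes 120 N, or if a joint passes its speed limit or range.

## Working session

There is one attempt and no reset: what is moved stays moved. The work goes in short steps, Python scripts to look and compute and a tool call to move; the robot and the scene stay as the last step left them, time stands still between calls to the robot, and variables do not carry over. Pictures are saved under pics/ and viewed, and the job is handed in when it is done.

Besides the shell and the picture viewer there is one more tool, called by a JSON object that holds its "op" and its "data", one argument or row to a line. carry_out: Moves the arm, as the interface text tells. Its arguments: {"type":"object","properties":{"commands":{"type":"array"},"force":{"type":"number"}},"required":["commands"]}

```bash
mkdir -p pics; ls; cat > h.py <<'E'
import numpy as np, cv2, json
from scipy.spatial.transform import Rotation as R
def snap(name,fn):
    from station import manip
    s=manip.snapshot(name); im=s.pop("image"); cv2.imwrite(f"pics/{fn}.png",im[:,:,::-1])
    json.dump({k:np.asarray(v).tolist() for k,v in s.items()},open(f"pics/{fn}.json","w"))
def cam(fn): return json.load(open(f"pics/{fn}.json"))
def proj(c,P):
    Rm=R.from_rotvec(c["rvec"]).as_matrix(); p=np.atleast_2d(P)@Rm.T+np.array(c["tvec"])
    s=p[:,:2]/p[:,2:]; s=s*(1+c["k1"]*(s**2).sum(1,keepdims=True))
    return s*[c["fx"],c["fy"]]+[c["cx"],c["cy"]]
def unproj(c,uv,z):
    d=(np.atleast_2d(uv).astype(float)-[c["cx"],c["cy"]])/[c["fx"],c["fy"]]
    s=d.copy()
    for _ in range(20): s=d/(1+c["k1"]*(s**2).sum(1,keepdims=True))
    Rm=R.from_rotvec(c["rvec"]).as_matrix(); o=-Rm.T@np.array(c["tvec"])
    r=np.c_[s,np.ones(len(s))]@Rm
    return o+r*((z-o[2])/r[:,2])[:,None]
def crop(fn,x0,y0,w,h,k,out):
    im=cv2.imread(f"pics/{fn}.png")[y0:y0+h,x0:x0+w]; cv2.imwrite(f"pics/{out}.png",cv2.resize(im,None,fx=k,fy=k,interpolation=cv2.INTER_CUBIC))
E
python3 - <<'E'
from h import *
snap("scene","s0"); snap("top","t0")
from station import manip
print(manip.sense())
E
```

```text
pics
{'t': 0.1, 'q': array([ 1.17050796e+00,  5.28398397e-01,  1.43381509e+00,  1.49807293e-05,
        1.18137937e+00, -1.78485615e-01]), 'qd': array([ 0.00034012, -0.00152352, -0.00395203, -0.00039453, -0.00067272,
       -0.00051292]), 'tau': array([-4.71805597e-04, -4.43302882e+01, -1.78586090e+01, -2.68503081e-04,
        3.84036888e-03,  1.75210698e-05]), 'tcp_pos': array([0.13719025, 0.60908156, 0.23040297]), 'tool_rot': array([ 0.07758405,  0.70296877, -0.07893681,  0.70255577]), 'force': array([-0.93517443, -0.31036034,  0.41811923]), 'ft_torque': array([-0.02831973, -0.0448088 , -0.00533187]), 'finger_gap': 1.0025089119774164}
```

View pics/s0.png

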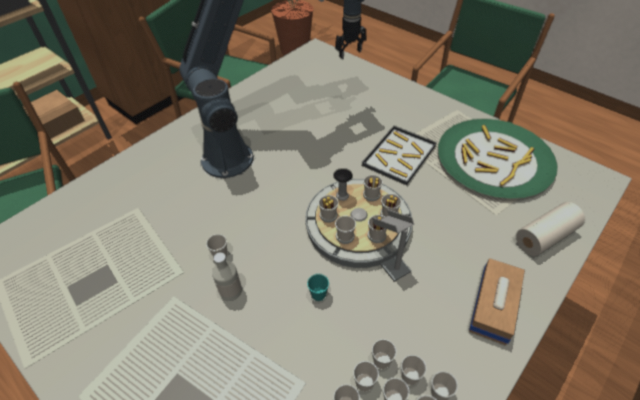

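View pics/t0.png

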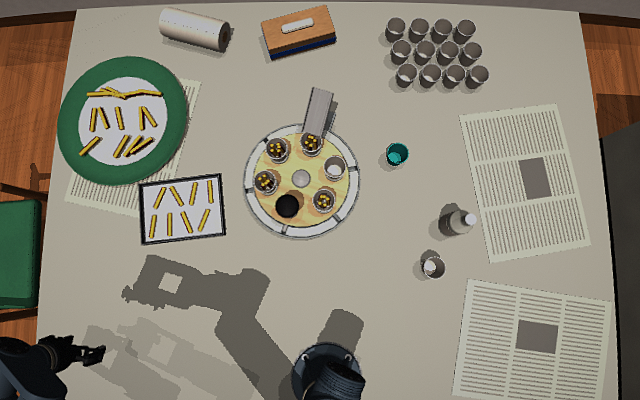

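```bash
python3 - <<'E'
from h import *
crop("t0",235,80,135,165,4,"t0c"); crop("s0",290,150,140,140,4,"s0c")
c=cam("t0"); print(c)
E
```

```text
{'fx': 379.27767174282786, 'fy': 379.27767174282786, 'cx': 322.77515141713064, 'cy': 196.33801192039607, 'k1': -0.08829160828271666, 'rvec': [2.1430910489094632, -2.130905311259498, 0.1688101732033858], 'tvec': [0.010056891518513108, 0.5528131648179332, 1.1309959148491397]}
```

View pics/t0c.png

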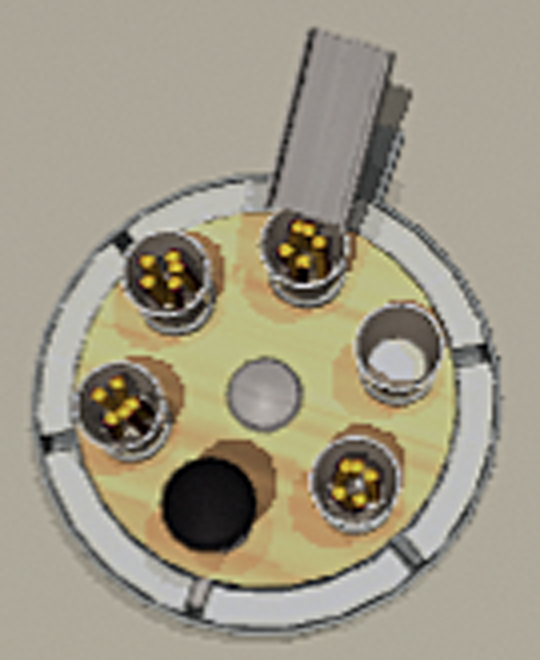

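View pics/s0c.png

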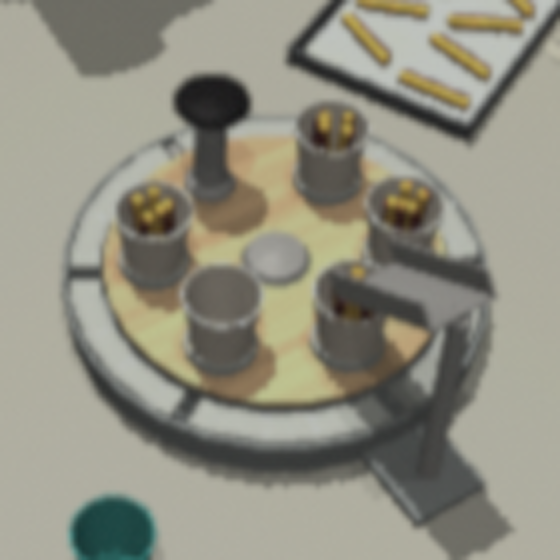

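The pictures show these candidates for the empty cup:
- White empty cup on the turntable, top (334,168).
- Turquoise cup, top (397,154), not meant.
- Spare cup, top (433,266), not meant.
- Stacked cups near top (435,50), not meant.

The cup at (334,168) is the right one. Seen from above it is clockwise of the chute at (317,115), so the table must turn anticlockwise (+60°). The plunger is at top (287,206).

```bash
cat > m.py <<'E'
from h import *
from scipy.optimize import least_squares
c=cam("t0"); cs=cam("s0")
U=lambda p:np.array(p,float)/4+[235,80]-0.375
# slots on ring, z=.041, mid-radius ~
sl=unproj(c,U([(470,355),(408,548),(199,597),(58,442),(124,240)]),.041)
im=cv2.imread("pics/t0.png")
print("slots",sl)
# fit circle
f=lambda x:np.hypot(sl[:,0]-x[0],sl[:,1]-x[1])-x[2]
r=least_squares(f,[.5,0,.17]);print("circle",r.x,f(r.x))
C=unproj(c,U([(265,395)]),.06)[0]; print("hub",C)
ctr=r.x[:2]
print("slot ang",np.degrees(np.arctan2(sl[:,1]-ctr[1],sl[:,0]-ctr[0])))
rim=unproj(c,U([(33,410),(497,400),(260,172),(255,635)]),.035);print("rim",rim)
for z in(.155,.165):
  P=unproj(c,U([(209,505)]),z)[0];print("plg",P,np.hypot(*(P[:2]-ctr)),np.degrees(np.arctan2(P[1]-ctr[1],P[0]-ctr[0])))
P=unproj(cs,np.array([[212,98]])/4+[290,150]-.375,.165)[0];print("plg scene",P)
for n,p in dict(e=(399,344),a=(356,482),b=(122,405),cc=(168,272),d=(304,247)).items():
  P=unproj(c,U([p]),.122)[0];print(n,P,np.hypot(*(P[:2]-ctr)),np.degrees(np.arctan2(P[1]-ctr[1],P[0]-ctr[0])))
E
python3 m.py
```

```text
slots [[ 0.64295697 -0.07864852  0.041     ]
 [ 0.49018697 -0.02983745  0.041     ]
 [ 0.45143048  0.13053521  0.041     ]
 [ 0.57168737  0.24368403  0.041     ]
 [ 0.73601444  0.19709237  0.041     ]]
circle [0.61217695 0.08402171 0.16643512] [-0.00087845  0.00043447  0.00090564 -0.00171881  0.00125715]
hub [0.60592655 0.08099677 0.06      ]
slot ang [ -79.28532104 -136.97446891  163.86170374  104.22994337   42.39785293]
rim [[ 0.5982998   0.26573732  0.035     ]
 [ 0.6081846  -0.10011616  0.035     ]
 [ 0.79556948  0.08959903  0.035     ]
 [ 0.42296057  0.08746476  0.035     ]]
plg [0.50733484 0.11307263 0.155     ] 0.10879257313434251 164.5123706856186
plg [0.50598393 0.11209025 0.165     ] 0.10983988015004979 165.19438306964096
plg scene [0.51113655 0.10943812 0.165     ]
e [ 0.63159978 -0.02047893  0.122     ] 0.10629030815777868 -79.47096404676743
a [0.52915451 0.01047341 0.122     ] 0.11091472797167073 -138.4627601309936
b [0.58498137 0.18146921 0.122     ] 0.10117121152675704 105.5933161422323
cc [0.68559062 0.15052602 0.122     ] 0.09905750773933847 42.17294357767548
d [0.70518027 0.05000351 0.122     ] 0.09902956953987375 -20.091211476724943
```

```bash
cat > fit.py <<'E'
from h import *
from scipy.optimize import least_squares
c=cam("t0"); cs=cam("s0")
rs=.167
# (r, rel deg from chute, z)
T=[((470,355),rs,-60,.041),((408,548),rs,-120,.041),((199,597),rs,180,.041),((58,442),rs,120,.041),((124,240),rs,60,.041),
((399,344),.105,-60,.122),((356,482),.105,-120,.122),((122,405),.105,120,.122),((168,272),.105,60,.122),((304,247),.105,0,.122),((209,505),.105,180,.160),((265,395),0,0,.06)]
S=[((82,272),rs,-120,.041),((184,404),rs,-60,.041),((172,147),rs,180,.041),((212,101),.105,180,.160),((221,295),.105,-60,.122),((154,207),.105,-120,.122),((331,128),.105,120,.122),((404,200),.105,60,.122),((276,256),0,0,.06)]
def model(x,L):
    return np.array([[x[0]+r*np.cos(x[2]+np.radians(a)),x[1]+r*np.sin(x[2]+np.radians(a)),z] for _,r,a,z in L])
pt=np.array([t[0] for t in T])/4+[235,80]-.375; ps=np.array([t[0] for t in S])/4+[290,150]-.375
def res(x,w=(1,1)): return np.r_[w[0]*(proj(c,model(x,T))-pt).ravel(),w[1]*(proj(cs,model(x,S))-ps).ravel()]
for w in((1,0),(0,1),(1,1)):
    r=least_squares(res,[.61,.083,-.3],args=(w,),loss='soft_l1'); x=r.x
    print(w,x[:2],np.degrees(x[2]),"plunger",x[0]-.105*np.cos(x[2]),x[1]-.105*np.sin(x[2]))
print(res(x).reshape(-1,2).round(1).tolist())
E
python3 fit.py
```

```text
(1, 0) [0.60803401 0.08141503] -17.459970137097056 plunger 0.5078716957017135 0.11291916969701288
(0, 1) [0.60729529 0.08122916] -17.92221583750241 plunger 0.5073903938986378 0.11354033938085525
(1, 1) [0.60768329 0.08130175] -17.63303665048412 plunger 0.5076165944718494 0.11310829202633385
[[1.0, -0.1], [0.5, 1.9], [-0.5, 0.9], [-0.2, -0.1], [1.0, 1.5], [0.3, 0.5], [-0.0, -0.3], [-0.8, -0.1], [-0.5, 0.1], [0.2, -0.8], [-0.2, -0.3], [-0.1, -0.6], [0.0, 0.2], [0.4, 1.1], [0.1, 0.4], [-0.1, -0.8], [0.3, -0.4], [-0.2, 0.6], [0.2, -0.6], [0.3, 0.7], [-0.1, -0.6]]
```

```bash
cat >> h.py <<'E'
def go(*T):
    from station import manip
    s=manip.sense(); A=R.from_quat(s["tool_rot"]).as_matrix()
    print("t",round(s["t"],2),"tcp",s["tcp_pos"].round(4),"F",s["force"].round(1),"gap",round(s["finger_gap"],2)); print(A.round(3).tolist())
    for t in T: print(t,((np.array(t)-s["tcp_pos"])@A/.025).round(2))
E
python3 -c "
from h import *
go((.5076,.1131,.23),(.5076,.1131,.19))"
```

```text
t 0.1 tcp [0.1372 0.6091 0.2304] F [-0.9 -0.3  0.4] gap 1.0
[[-0.001, 0.22, 0.976], [-0.002, 0.975, -0.22], [-1.0, -0.002, -0.0]]
(0.5076, 0.1131, 0.23) [  0.04 -16.09  18.82]
(0.5076, 0.1131, 0.19) [  1.64 -16.09  18.82]
```

{"op": "carry_out", "data": {
  "commands": [
    [[0,-1.3,1.5,0,0,0,0],[0,-2.6,3.0,0,0,0,0],[0,-3.9,4.5,0,0,0,0],[0,-5.2,6.0,0,0,0,0],[0,-6.5,7.5,0,0,0,0]]
  ],
  "force": 40
}}

```text
t: 0.6
tcp_pos: [0.2852, 0.4081, 0.2311]
tool_rot: [0.078, 0.703, -0.078, 0.703]
force: [0.4, 0.6, 0.2]
finger_gap: 0.145
```

{"op": "carry_out", "data": {
  "commands": [
    [[0,-1.3,1.5,0,0,0,0],[0,-2.6,3.0,0,0,0,0],[0,-3.9,4.5,0,0,0,0],[0,-5.2,6.0,0,0,0,0],[0,-6.5,7.5,0,0,0,0]]
  ]
}}

```text
t: 1.1
tcp_pos: [0.4325, 0.2083, 0.2312]
tool_rot: [0.078, 0.703, -0.078, 0.703]
force: [0.5, 0.7, -0.1]
finger_gap: 0.004
```

```bash
python3 -c "
from h import *
go((.5076,.1131,.23),(.5076,.1131,.19))"
```

```text
t 1.1 tcp [0.4325 0.2083 0.2312] F [ 0.5  0.7 -0.1] gap 0.0
[[-0.0, 0.22, 0.975], [0.0, 0.975, -0.22], [-1.0, 0.0, -0.0]]
(0.5076, 0.1131, 0.23) [ 0.05 -3.05  3.77]
(0.5076, 0.1131, 0.19) [ 1.65 -3.05  3.77]
```

{"op": "carry_out", "data": {
  "commands": [
    [[0,-1.0,1.3,0,0,0,0],[0,-2.0,2.6,0,0,0,0],[0.5,-3.1,3.8,0,0,0,0],[1.2,-3.1,3.8,0,0,0,0],[1.6,-3.1,3.8,0,0,0,0]]
  ]
}}

```text
t: 1.6
tcp_pos: [0.5071, 0.1124, 0.1898]
tool_rot: [0.079, 0.704, -0.079, 0.702]
force: [-0.7, 0.2, 1.7]
finger_gap: -0.002
```

```bash
python3 -c "
from h import *
snap('scene','s1'); snap('top','t1')
go((.5076,.1131,.165),(.5076,.1131,.15))
crop('s1',290,90,160,150,4,'s1c');crop('t1',220,110,150,140,4,'t1c')"
```

```text
t 1.7 tcp [0.5055 0.1138 0.1896] F [-0.4 -0.2 -0.3] gap 0.0
[[-0.005, 0.22, 0.975], [0.0, 0.975, -0.22], [-1.0, -0.001, -0.005]]
(0.5076, 0.1131, 0.165) [ 0.98 -0.01  0.09]
(0.5076, 0.1131, 0.15) [ 1.58 -0.01  0.1 ]
```

View pics/s1c.png

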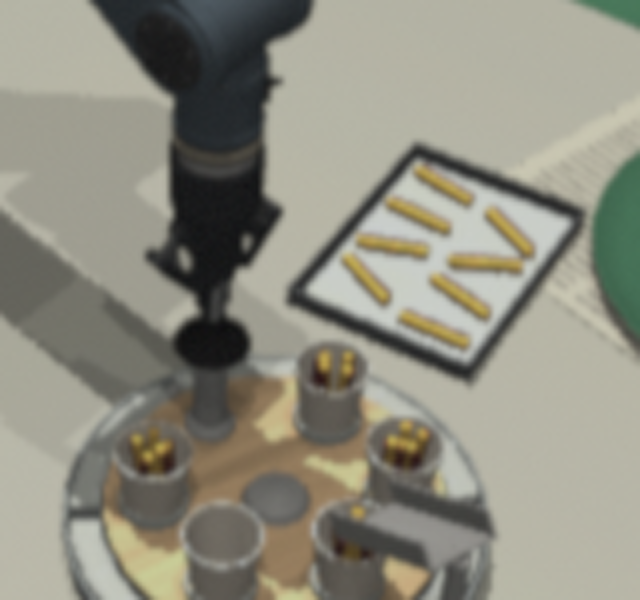

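View pics/t1c.png

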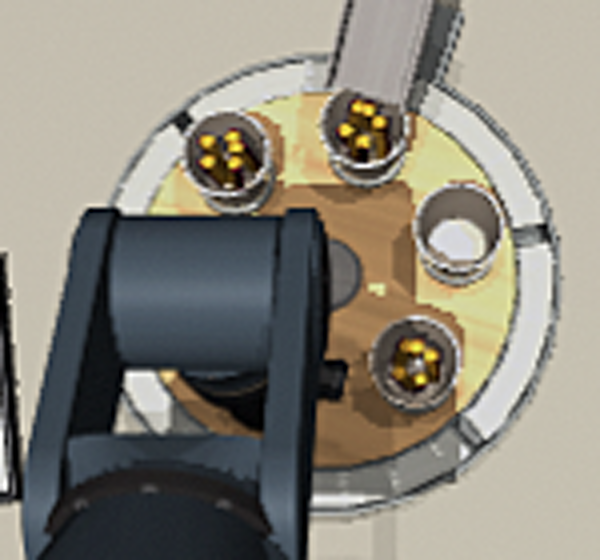

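Picture s1 shows the shut fingertips directly above the dome, s1 crop (213,325). In t1 the empty cup, crop (457,235), and the slots stay visible past the arm. Next I press down.

{"op": "carry_out", "data": {
  "commands": [
    [[0.4,0,0.1,0,0,0,0],[0.8,0,0.1,0,0,0,0],[1.1,0,0.1,0,0,0,0],[1.3,0,0.1,0,0,0,0],[1.5,0,0.1,0,0,0,0]]
  ]
}}

```text
t: 2.2
tcp_pos: [0.5096, 0.1137, 0.154]
tool_rot: [0.078, 0.703, -0.078, 0.703]
force: [-2.2, 1.0, 6.9]
finger_gap: 0.003
```

```bash
python3 -c "
from h import *
go((.5076,.1131,.149))"
```

```text
t 2.2 tcp [0.5096 0.1137 0.154 ] F [-2.2  1.   6.9] gap 0.0
[[-0.0, 0.22, 0.976], [0.001, 0.976, -0.22], [-1.0, 0.001, -0.0]]
(0.5076, 0.1131, 0.149) [ 0.2  -0.04 -0.07]
```

{"op": "carry_out", "data": {
  "commands": [
    [[0.1,0,0,0,0,0,0],[0.2,0,0,0,0,0,0],[0.25,0,0,0,0,0,0],[0.25,0,0,0,0,0,0],[0.25,0,0,0,0,0,0]]
  ]
}}

```text
t: 2.7
tcp_pos: [0.5096, 0.1137, 0.149]
tool_rot: [0.078, 0.703, -0.078, 0.703]
force: [-1.8, 1.6, 12.1]
finger_gap: 0.0
```

```bash
python3 -c "
from h import *
go((.5076,.1131,.149))"
```

```text
t 2.7 tcp [0.5096 0.1137 0.149 ] F [-1.8  1.6 12.1] gap 0.0
[[0.001, 0.22, 0.976], [0.0, 0.976, -0.22], [-1.0, 0.001, 0.0]]
(0.5076, 0.1131, 0.149) [ 0.   -0.04 -0.07]
```

```bash
cat >> h.py <<'E'
def arc(degs,ctr=(.6077,.0813)):
    from station import manip
    s=manip.sense(); A=R.from_quat(s["tool_rot"]).as_matrix(); v=s["tcp_pos"][:2]-ctr
    print("t",round(s["t"],2),"tcp",s["tcp_pos"].round(4),"F",s["force"].round(1),"r",np.hypot(*v),"ang",np.degrees(np.arctan2(v[1],v[0])),"q6",s["q"][5])
    v=np.r_[v,0]
    for d in degs: print(d,((R.from_euler('z',d,degrees=True).apply(v)-v)@A/.025).round(3),-d/5)
E
python3 -c "
from h import *
arc([2,5,8,11.5,15])"
```

```text
t 2.7 tcp [0.5096 0.1137 0.149 ] F [-1.8  1.6 12.1] r 0.10326568287317475 ang 161.7359533589108 q6 -1.344928458292634
2 [-0.    -0.144 -0.012] -0.4
5 [-0.    -0.36  -0.019] -1.0
8 [-0.    -0.576 -0.016] -1.6
11.5 [-0.001 -0.828  0.002] -2.3
15 [-1.000e-03 -1.078e+00  3.600e-02] -3.0
```

{"op": "carry_out", "data": {
  "commands": [
    [[0.06,0,0,0,0,0,0],[0.06,-0.144,-0.012,-0.4,0,0,0],[0.06,-0.36,-0.019,-1.0,0,0,0],[0.06,-0.576,-0.016,-1.6,0,0,0],[0.06,-0.828,0.002,-2.3,0,0,0]]
  ]
}}

```text
t: 3.2
tcp_pos: [0.5052, 0.0936, 0.1489]
tool_rot: [0.007, 0.707, -0.006, 0.708]
force: [-5.5, 1.1, 22.3]
finger_gap: 0.002
```

```bash
python3 -c "
from h import *
arc([3,6,9,12,15])
snap('top','t2');crop('t2',220,110,150,140,4,'t2c')
arc([3,6,9,12,15])
"
```

```text
t 3.2 tcp [0.5052 0.0936 0.1489] F [-5.5  1.1 22.3] r 0.10325185181385857 ang 173.18256704785392 q6 -1.5884832568602332
3 [-0.    -0.216 -0.016] -0.6
6 [-0.    -0.432 -0.021] -1.2
9 [-0.    -0.648 -0.015] -1.8
12 [-0.001 -0.863  0.003] -2.4
15 [-1.000e-03 -1.078e+00  3.200e-02] -3.0
t 3.25 tcp [0.5051 0.0924 0.1489] F [-5.7  0.3 21.9] r 0.10322486138424926 ang 173.83569063052016 q6 -1.5910294023888254
3 [ 0.    -0.216 -0.014] -0.6
6 [ 0.    -0.432 -0.017] -1.2
9 [ 0.    -0.648 -0.009] -1.8
12 [ 0.001 -0.863  0.011] -2.4
15 [ 1.000e-03 -1.077e+00  4.200e-02] -3.0
```

View pics/t2c.png

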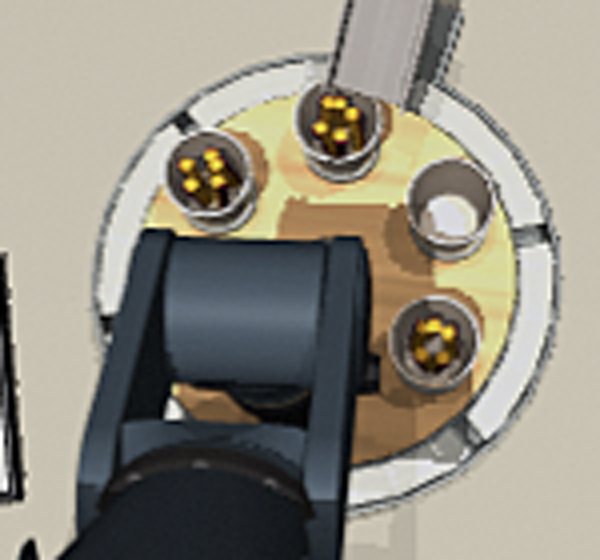

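The table turns with the finger: the empty cup's rim moved from crop (457,235) to about (450,207), roughly 12°. I'll carry on along the arc.

{"op": "carry_out", "data": {
  "commands": [
    [[0,-0.216,-0.015,-0.6,0,0,0],[0,-0.432,-0.019,-1.2,0,0,0],[0,-0.648,-0.012,-1.8,0,0,0],[0,-0.863,0.007,-2.4,0,0,0],[0,-1.078,0.036,-3.0,0,0,0]]
  ]
}}

```text
t: 3.75
tcp_pos: [0.5055, 0.066, 0.1489]
tool_rot: [-0.086, 0.701, 0.086, 0.702]
force: [-5.1, -0.1, 22.4]
finger_gap: 0.005
```

{"op": "carry_out", "data": {
  "commands": [
    [[0,-0.216,-0.015,-0.6,0,0,0],[0,-0.432,-0.019,-1.2,0,0,0],[0,-0.648,-0.012,-1.8,0,0,0],[0,-0.863,0.007,-2.4,0,0,0],[0,-1.078,0.036,-3.0,0,0,0]]
  ]
}}

```text
t: 4.25
tcp_pos: [0.5131, 0.0396, 0.1489]
tool_rot: [-0.178, 0.684, 0.176, 0.685]
force: [-4.6, -0.7, 20.9]
finger_gap: -0.003
```

```bash
python3 -c "
from h import *
snap('top','t3');snap('scene','s3');crop('t3',220,80,150,150,4,'t3c');crop('s3',290,140,140,140,4,'s3c')
arc([3,6,9,12,15])
"
```

```text
t 4.35 tcp [0.5136 0.0388 0.1489] F [-4.8 -2.5 20.7] r 0.10322164293685328 ang -155.67548648267604 q6 -2.2142500890764985
3 [ 0.001 -0.216 -0.012] -0.6
6 [ 0.001 -0.432 -0.012] -1.2
9 [ 0.002 -0.648 -0.001] -1.8
12 [ 0.003 -0.863  0.021] -2.4
15 [ 0.004 -1.076  0.055] -3.0
```

View pics/t3c.png

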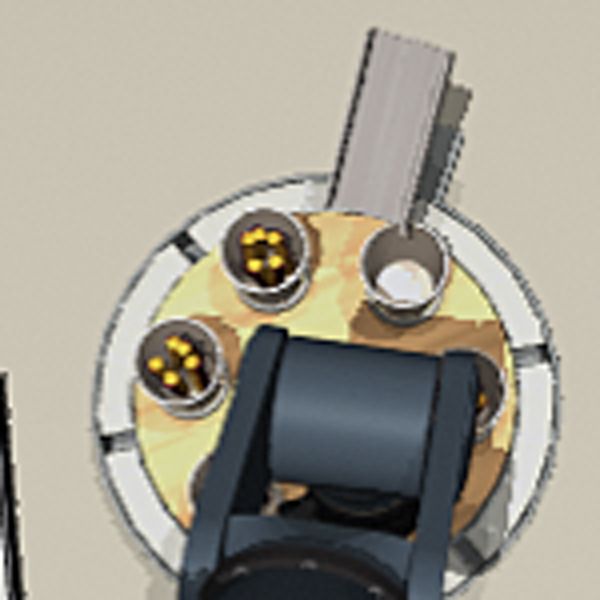

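View pics/s3c.png

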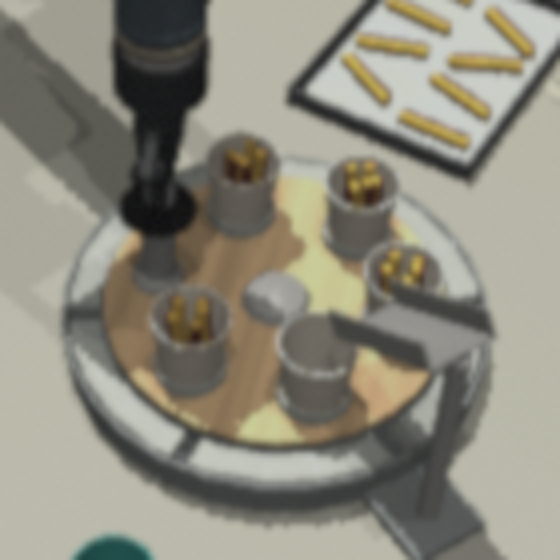

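```bash
cat > ang.py <<'E'
from h import *
import sys
def ang(fn,off,pts,name="",ctr=(.6077,.0813),z=.122):
    c=cam(fn); P=unproj(c,np.array(pts)/4+off-np.array(.375),z)
    print(fn,name,[(round(float(np.hypot(*(p[:2]-ctr))),4),round(float(np.degrees(np.arctan2(p[1]-ctr[1],p[0]-ctr[0]))),1)) for p in P])
if __name__=="__main__":
    ang("t0",[235,80],[(399,344),(304,247),(168,272)],"e d c")
    ang("t3",[220,80],[(404,268),(264,252),(180,360)],"e d c")
    ang("s0",[290,150],[(221,295),(154,207),(331,128)],"e a b")
    ang("s3",[290,140],[(316,345),(189,312),(243,160)],"e a b")
E
python3 ang.py
```

```text
t0 e d c [(0.1045, -76.8), (0.1024, -17.8), (0.1042, 41.6)]
t3 e d c [(0.1018, -36.9), (0.1027, 24.7), (0.1033, 83.9)]
s0 e a b [(0.1068, -77.8), (0.1043, -139.2), (0.1022, 102.0)]
s3 e a b [(0.1071, -36.3), (0.1035, -96.7), (0.1033, 145.7)]
```

The turn so far is about 42.3° from the cups (39.9–43.7° across both views) and 42.6° from the finger, so there is no slip. About 17.5° remain. I'll go 15° further, then check.

{"op": "carry_out", "data": {
  "commands": [
    [[0,-0.216,-0.012,-0.6,0,0,0],[0,-0.432,-0.012,-1.2,0,0,0],[0,-0.648,-0.001,-1.8,0,0,0],[0,-0.863,0.021,-2.4,0,0,0],[0,-1.076,0.055,-3.0,0,0,0]]
  ]
}}

```text
t: 4.85
tcp_pos: [0.5276, 0.0161, 0.1489]
tool_rot: [-0.266, 0.655, 0.264, 0.656]
force: [-5.2, -2.0, 20.0]
finger_gap: 0.003
```

```bash
python3 -c "
from h import *
snap('top','t4');snap('scene','s4');crop('t4',220,80,150,150,5,'t4c');crop('s4',290,140,140,140,5,'s4c')
arc([1,2,3])
"
```

```text
t 4.95 tcp [0.5285 0.0153 0.1489] F [-3.9 -4.  18.6] r 0.1030714418798941 ang -140.21325406905507 q6 -2.5160139806040744
1 [ 0.    -0.072 -0.005] -0.2
2 [ 0.001 -0.144 -0.008] -0.4
3 [ 0.001 -0.216 -0.01 ] -0.6
```

View pics/t4c.png

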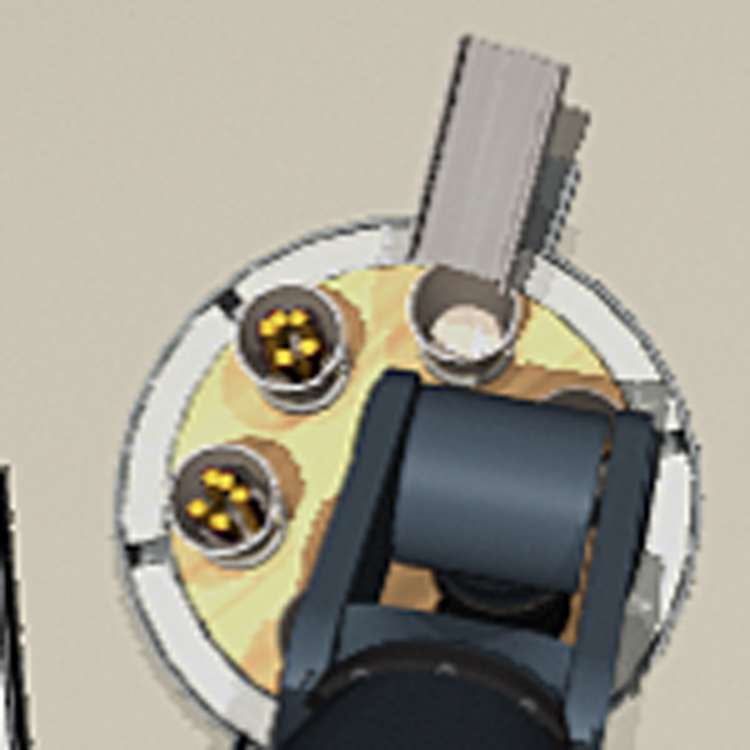

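View pics/s4c.png

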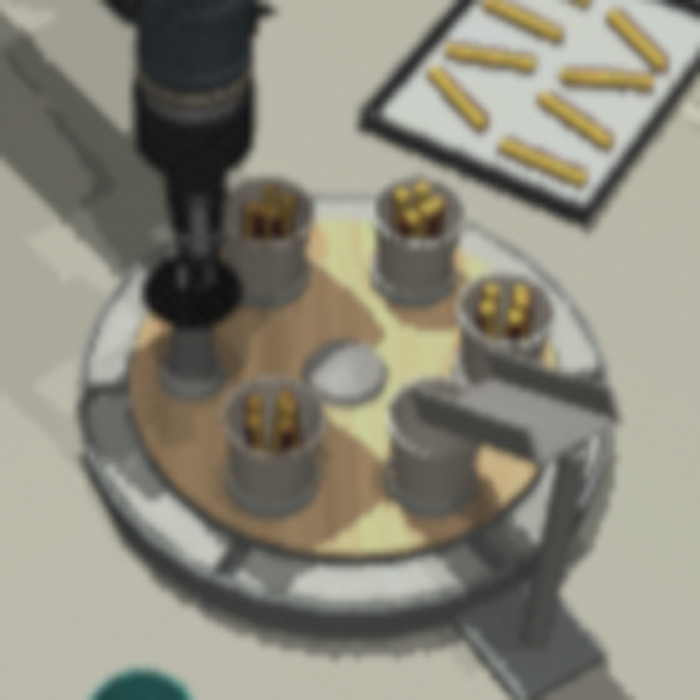

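Compared with t0, the filled cups sit 1.2 px short of the places they should reach. The finger angle says 58.05°, so both give about 1.9° still to go.

{"op": "carry_out", "data": {
  "commands": [
    [[0,-0.07,-0.005,-0.2,0,0,0],[0,-0.12,-0.007,-0.34,0,0,0],[0,-0.12,-0.007,-0.34,0,0,0],[0,-0.12,-0.007,-0.34,0,0,0],[0,-0.12,-0.007,-0.34,0,0,0]]
  ]
}}

```text
t: 5.45
tcp_pos: [0.5301, 0.0134, 0.1489]
tool_rot: [-0.275, 0.651, 0.272, 0.653]
force: [-4.0, -3.8, 18.9]
finger_gap: 0.001
```

```bash
python3 -c "
from h import *
snap('top','t5');snap('scene','s5')
arc([.5,1])
a=cv2.imread('pics/t0.png')[80:230,220:370];b=cv2.imread('pics/t5.png')[80:230,220:370]
cv2.imwrite('pics/cmp5.png',cv2.resize(np.hstack([a[40:120,20:80],b[40:120,20:80]]),None,fx=6,fy=6,interpolation=cv2.INTER_CUBIC))
"
```

```text
t 5.55 tcp [0.5301 0.0135 0.1489] F [-4.8 -3.2 18.4] r 0.10307964777353801 ang -138.83961503025398 q6 -2.5482752951169094
0.5 [ 0.    -0.036 -0.003] -0.1
1 [ 0.    -0.072 -0.005] -0.2
```

View pics/cmp5.png

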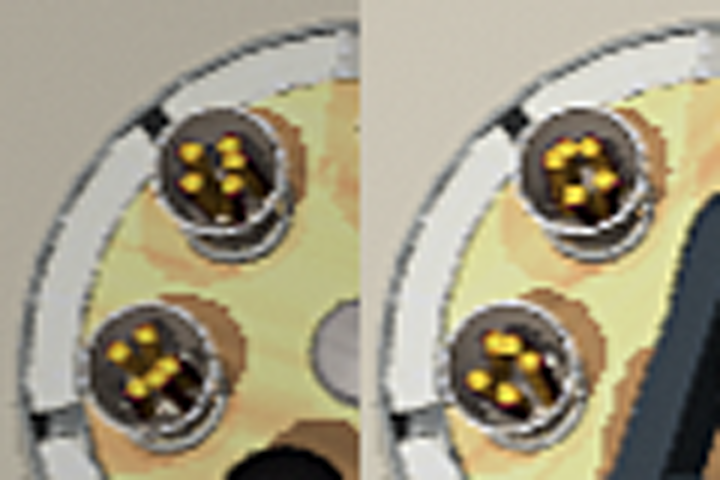

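The two halves of the crop agree within about 0.3 px (finger 59.4°), well inside the 2° window. I'll release straight up.

{"op": "carry_out", "data": {
  "commands": [
    [[-0.15,0,0,0,0,0,0],[-0.4,0,0,0,0,0,0],[-0.7,0,0,0,0,0,0],[-1.1,0,0,0,0,0,0],[-1.6,0,0,0,0,0,0]]
  ]
}}

```text
t: 6.05
tcp_pos: [0.5284, 0.0152, 0.1861]
tool_rot: [-0.273, 0.653, 0.274, 0.652]
force: [0.2, -1.2, -0.6]
finger_gap: 0.002
```

{"op": "carry_out", "data": {
  "commands": [
    [[-0.8,0,0,0,0,0,0],[-1.6,0,0,0,0,0,0],[-2.4,0,0,0,0,0,0],[-3,0,0,0,0,0,0],[-3,0,0,0,0,0,0]]
  ]
}}

```text
t: 6.55
tcp_pos: [0.5302, 0.015, 0.263]
tool_rot: [-0.274, 0.651, 0.273, 0.653]
force: [0.4, 0.1, 0.4]
finger_gap: 0.003
```

```bash
python3 -c "
from h import *
snap('top','t6');snap('scene','s6')
arc([])
crop('s6',290,90,150,200,4,'s6c')
a=cv2.imread('pics/t0.png')[80:230,220:370];b=cv2.imread('pics/t6.png')[80:230,220:370]
cv2.imwrite('pics/cmp6.png',cv2.resize(np.hstack([a,b]),None,fx=2.6,fy=2.6,interpolation=cv2.INTER_CUBIC))
c=cam('s6');print((proj(c,[[.5302,.0105,.165],[.5302,.0105,.1545]])-[290,90])*4)
"
```

```text
t 6.65 tcp [0.5286 0.0151 0.2607] F [-0.9  0.1  0.6] r 0.10310704251409622 ang -140.0628837498337 q6 -2.54813186471253
[[151.40282826 413.3496523 ]
 [151.47674598 421.98076174]]
```

View pics/cmp6.png

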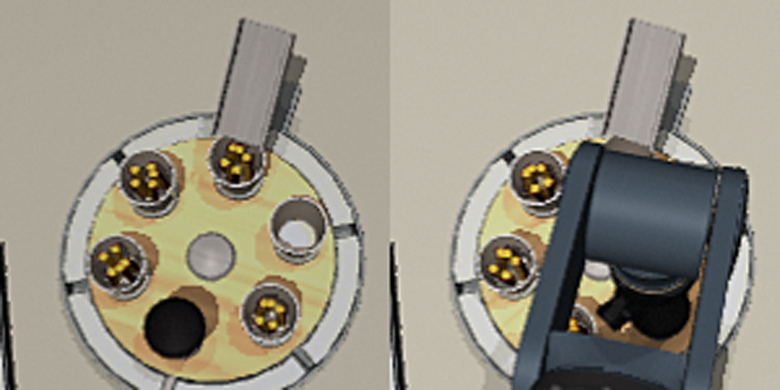

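View pics/s6c.png

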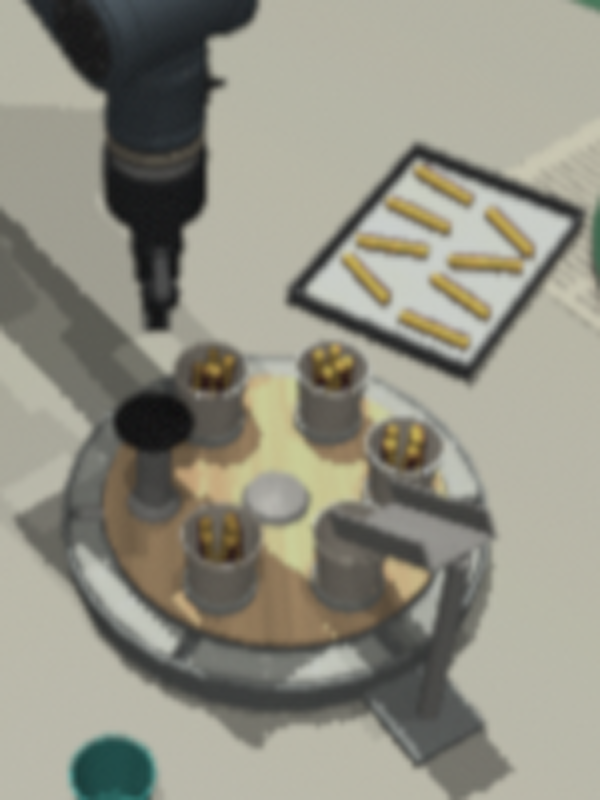

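```bash
python3 -c "
from h import *
ctr=np.array([.6077,.0813]);r=.105
for fn,th in (('s0',162.4),('s1',162.4),('s5',222),('s6',222.4)):
    c=cam(fn);P=np.r_[ctr+r*np.array([np.cos(np.radians(th)),np.sin(np.radians(th))]),.165]
    p=proj(c,P)[0]
    g=cv2.cvtColor(cv2.imread(f'pics/{fn}.png'),cv2.COLOR_BGR2GRAY).astype(float)
    # bottom edge column profile left/right of column: darkness, subpixel
    out=[]
    for dx in(-8,-7,-6,6,7):
        x=int(round(p[0]+dx)); ys=np.arange(int(p[1]),int(p[1])+15); col=g[ys,x]
        i=np.argmax(col>60); out.append(round(float(ys[i]-1+(60-col[i-1])/(col[i]-col[i-1])-p[1]),1))
    m=(g<45)[int(p[1])-12:int(p[1])+14,int(p[0])-14:int(p[0])+15]; rows=m.sum(1); k=np.where(rows>=14)[0]
    print(fn,p.round(1),'edge below pred',out,'wide rows',k.min()+int(p[1])-12-p[1].round(1),k.max()+int(p[1])-12-p[1].round(1))
"
```

```text
s0 [342.5 173.1] edge below pred [-0.0, 5.0, 6.0, 6.9, 6.3] wide rows -1.0999999999999943 4.900000000000006
s1 [342.5 173.1] edge below pred [0.0, 6.2, 7.2, 7.9, 7.3] wide rows -1.0999999999999943 5.900000000000006
s5 [327.8 193.2] edge below pred [0.0, -0.1, 10.4, 11.4, 10.8] wide rows 0.8000000000000114 9.800000000000011
s6 [327.8 193.3] edge below pred [6.3, 7.2, 7.8, 7.7, 7.2] wide rows -3.3000000000000114 5.699999999999989
```

The plunger's edge in s6 matches the "up" reference in s1 (7.2–7.8 px against 7.2–7.9 px; pressed it was 10.4–11.4 px). I'll move the arm aside for a clear last look.

{"op": "carry_out", "data": {
  "commands": [
    [[0,1.1,1.1,0,0,0,0],[0,2.2,2.2,0,0,0,0],[0,3.3,3.3,0,0,0,0],[0,4.4,4.4,0,0,0,0],[0,5.5,5.5,0,0,0,0]]
  ]
}}

```text
t: 7.15
tcp_pos: [0.5262, 0.2106, 0.2593]
tool_rot: [-0.273, 0.653, 0.274, 0.651]
force: [0.0, 0.3, 0.1]
finger_gap: 0.003
```

{"op": "carry_out", "data": {
  "commands": [
    [[0,1.1,1.1,0,0,0,0],[0,2.2,2.2,0,0,0,0],[0,2.2,2.2,0,0,0,0],[0,2.2,2.2,0,0,0,0],[0,2.2,2.2,0,0,0,0]]
  ]
}}

```text
t: 7.65
tcp_pos: [0.5262, 0.286, 0.26]
tool_rot: [-0.273, 0.653, 0.273, 0.651]
force: [-0.2, -0.4, 0.4]
finger_gap: 0.004
```

```bash
python3 -c "
from h import *
snap('top','t7')
arc([])
a=cv2.imread('pics/t0.png')[80:230,220:370];b=cv2.imread('pics/t7.png')[80:230,220:370]
cv2.imwrite('pics/cmp7.png',cv2.resize(np.hstack([a,b]),None,fx=2.6,fy=2.6,interpolation=cv2.INTER_CUBIC))
"
```

```text
t 7.7 tcp [0.5264 0.2857 0.2603] F [-0.5 -0.7  0.2] r 0.21998364179365454 ang 111.68209656303137 q6 -2.0523465900154214
```

View pics/cmp7.png

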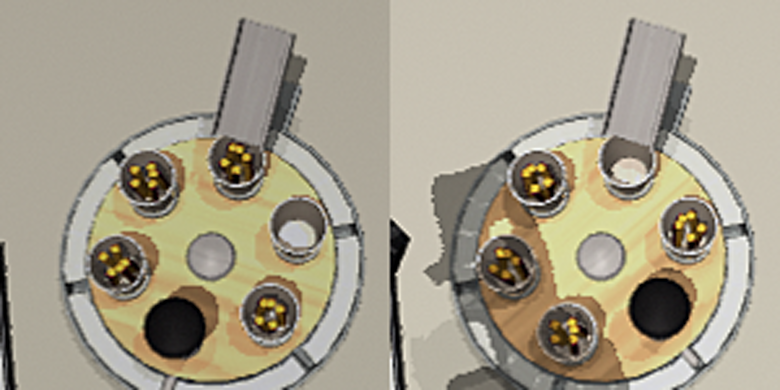

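View pics/t7.png

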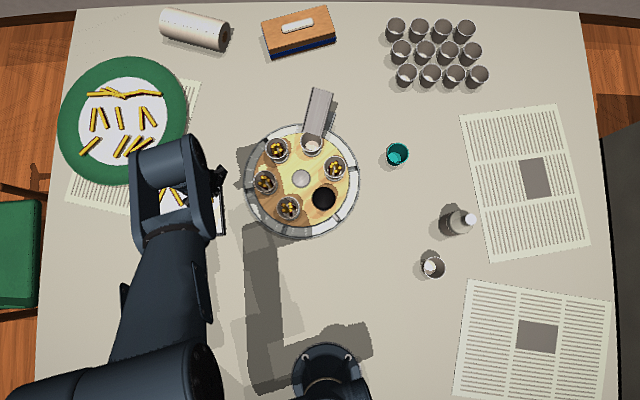

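The last picture shows the empty cup under the chute at top (312,145). All cups are upright in their places, the plunger is at (324,198), the bystanders are unmoved, and the arm is clear.

```bash
python3 -c "
from station import manip
print(manip.sign_off())"
```

```text
the job is handed in; nothing more can be done
None
```

The empty cup now stands under the chute and the plunger is back up, so I handed the job in at about 7.7 s. I pressed the plunger to its stop with the shut fingertips, held it down at about 20 N, and carried it 60° anticlockwise along the arc. I then lifted straight off and moved the arm aside.

- **Cups:** they line up with the slot places they had at the start, to within about half a pixel, and all are upright.
- **Plunger:** its edge in the picture matches the "up" reference. It sat about 3.5 px lower when pressed.
- **Bystanders:** the bottle, the spare cup and the turquoise cup are where they were. The arm partly hides the oven tray in the last picture; it looked untouched in the one before.
- **Arm:** clear of everything, with no contact force.
- **Disagreements:** midway, the two views put the turn at 39.9° to 43.7°, while the finger read 42.6°. I put this down to my pixel readings and the loose fit of the cups in their collars. Just before release the finger read 59.4°, within the 2° in which the tooth centres itself.
- **Not tested:** I saw that the plunger was up but did not push the table to prove the lock.

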